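# Put the leather bench's handful back in its carriers and block the bottle crate

## Robot

A 6-joint arm with a two-finger parallel gripper is mounted at the origin on a cart in front of the work surface, level with it; the furniture and walls round the work are solid. World frame = base frame: x ahead of the robot, y to its left, z up, the work surface at z = 0. Lengths are in m, angles in rad, forces in N, time in s.
With the tool pointing down it reaches from about 0.25 to 0.775 m from the base axis. Payload 4 kg.
Tool frame: the origin (TCP) lies on the centre line of the jaws, within the pads' length; the fingertips stand 25 mm ahead of it and the grasp point (between the pads) lies 6 mm ahead of it; z points along the fingers, y is the line along which they close (so a half turn about z gives the same grasp; the last joint's range is limited). The gripper opens to 94 mm and grips with 3 to 60 N. Pads are 16 mm wide; open, the fingers measure 119 mm over their backs; the gripper's body (75 mm by 177 mm) begins 78 mm behind the grasp point.
Start: joints at [0.697, 0.087, 1.371, -0, 1.684, -0.103], TCP at [0.383, 0.395, 0.231] pointing down, gripper open.
Joint ranges: [-3.1, 3.1], [-0.76, 2.03], [0.27, 2.55], [-1.08, 4.22], [0.17, 2.65], [-2.57, 2.57]. Speed limits (rad/s): [2.79, 2.79, 3.14, 3.14, 3.14, 3.14].

## Interface

Orientations are given as [roll, pitch, yaw] about the fixed x, y, z axes, in that order (R = Rz(yaw) Ry(pitch) Rx(roll)).
In Python, from bench import sensors, optics, ticket gives the robot as it stands.
- The arm moves only by the tool send_rows, never from a script. Its argument "rows" is a list of rows, each a list of 6 numbers: the shift along the world's x, y, z in mm, then the turn, a rotation vector about the world's x, y, z in rad. In form: [[x, y, z, wx, wy, wz], ...]. A call has 1 to 8 rows; each row shifts and turns the commanded pose from where the row before left it; what a row does not reach is not made up. A row lasts 1/12 s, in which the tool goes at most 41.7 mm and 7.16 degrees, less where a joint would pass 70% of its speed; a pose out of reach is approached as far as the arm can. A call is refused whole if a number of a shift passes 41.7 or a number of a turn 0.125, either way. A call with a gripper value outside its range is refused whole. "grip" is the finger opening in mm, from 0 to 94, set as the call begins (left out, the last holds). The fingers move at their own pace and stop on an object; the grip force is fixed at half the most. Time passes only in rows, so rows that do not move let the fingers close. It gives the time, the measured TCP pose, the force, the opening and the grip force at its end, in the units of the state.
- sensors.get_obs(): the state, without advancing time (a new reading comes with each control period).
- optics.snapshot(name): name is "scene" or "side" or "wrist"; returns the picture (420x560x3 uint8, red, green, blue); there is no depth.
- optics.camera_model(name): a dict with "vertical_fov" (degrees; the focal length in pixels is half the picture's height over the tangent of half this angle, whatever the lens; pixels are square), "cx", "cy" (the principal point, pixels), "k1" (the pictures are not rectified: a ray, as slopes to the right and down, at radius r is drawn at 1 + k1 r^2 times it, then the intrinsics apply), "R" (3x3) and "t" (3): a world point X has camera coordinates R X + t. Camera axes: x right, y down, z forward; pixel columns grow to the right and rows downward; lengths in m; the calibration is good to about 2 mm. A picture is of the moment at which its call begins: read the wrist's pose just before it. camera_model takes no time and is no camera call; for the wrist camera it gives the pose at the moment of the call.
- ticket.close_job(): hands the job in; it is judged then, once.
The state is a dict: "time": time; "joint_positions": joint angles; "qvel": joint speeds; "joint_torque": joint torques, N m; "tool_pos": TCP position; "ee_rot": TCP orientation; "wrist_force": force on the tool from outside, world axes, zero at the start; "wrist_torque": the same for the moment, N m; "width": finger opening in m; "finger_force": force on a finger pad.
Only numpy, scipy, OpenCV 4.12 (cv2) and the standard library are available. Lean on these libraries where they do the work, as an engineer would, in place of code of your own. Each camera call takes 0.05 s, during which the arm holds its last target. There are 200 camera calls.

## Task

Sort the things in the front row of the bench into the three wooden carriers behind them: lay the awl and the edge beveler flat in the tool tray, one to a lane, and stand the sand-coloured spool in the empty bay of the thread tray. Stand the dye bottle in the bottle crate with the white bottle, and only then fill the gap left in the crate by standing the wooden block in it, down on the crate's floor, so that neither bottle can fall over when the crate is carried.

Things in the scene. Friction and masses are not known exactly. Their poses are not given: they have to be found in the camera images.
- awl: loose stitching awl lying flat in the front row (bench or 3 mm mat): round pale beech handle, 23 mm thick, thin steel point, 153 mm long. Origin: underside, mid-length; +y runs from point to handle butt, at the start away from the robot. The handle reaches from 3 mm behind the origin to 75 mm along +y: grip it at its middle and balance point, 36 mm along +y. The point ends 76 mm along -y
- beveler: loose edge beveler lying flat in the front row (bench or 3 mm mat): round dark brown handle, 22 mm thick, flat steel blade, 142 mm long. Origin: underside, mid-length; +y runs from blade to handle butt, at the start away from the robot. The handle reaches from 4 mm behind the origin to 69 mm along +y: grip it at its middle and balance point, 32 mm along +y. The blade ends 71 mm along -y
- spool: loose spool of sand-coloured thread with white end discs, standing upright in the front row (bench or 3 mm mat): 43 mm in diameter, 52 mm high. Origin: centre of its underside, z up
- dye_bottle: loose small brown dye bottle with a black cap, standing upright in the front row (bench or 3 mm mat): 34 mm in diameter with straight sides to about 50 mm, 74 mm high with the cap. Origin: centre of its underside, z up
- block: loose packing block of plain pale softwood, standing upright in the front row (bench or 3 mm mat): 42 mm along its x (roughly away from the robot), 50 mm along its y, 70 mm high; the lowest 12 mm taper in by 4 mm a side. Origin: centre of its underside, z up
- white_bottle: white bottle with a blue cap that already stands in the bottle crate, loose, near the +y end of its lane: 42 mm in diameter, 88 mm high. Origin: centre of its underside, z up
- crate: bottle crate, fixed, back row: narrow plywood box, 72 mm (x) by 184 mm (y) with end cleats. One lane inside, 56 mm (x) by 150 mm (y), floor 8 mm above the origin; side boards reach 38 mm, end boards 52 mm above it. Origin: centre of the base board's underside, 3 mm above the bench, z up. Both bottles and the block (50 mm side along the lane) fill it with about 2 cm to spare
- thread_tray: thread tray, fixed in the back row: low wooden tray, 74 mm along x, 138 mm along y, with two square bays of 58 mm side by side along y. Floor 6 mm, walls 22 mm above the origin. Origin: centre of the base board's underside, 3 mm above the bench, z up. The empty bay's centre lies 32 mm along -y; in the other bay, 32 mm along +y, stands a black spool of the same size
- tool_tray: tool tray, fixed in the back row: flat wooden tray, 116 mm along x, 182 mm along y. Two lanes lie along y, each 44 mm wide and 170 mm long, their centre lines 30 mm either side of the origin along x. Floor 6 mm above the origin; the rim and the 16 mm wide bar between the lanes reach 13 mm above it. Origin: centre of the base board's underside, 3 mm above the bench, z up
Things that resemble listed ones, but are neither listed nor needed, are in the scene too. Leave any orange look-alike of the block alone.

How it is judged:
On the way, in this order (a step that is already met when the one before it is completed fails the run):
1. the dye bottle stands in the bottle crate (x of dye_bottle in the frame of crate between -0.014 and 0.014 m and y of dye_bottle in the frame of crate between -0.076 and 0.076 m and z of dye_bottle in the frame of crate between 0.004 and 0.012 m and angle between dye_bottle's own z axis and vertical below 0.12 rad), for 0.2 s.
2. after that, the block stands in the crate's gap (x of block in the frame of crate between -0.014 and 0.014 m and y of block in the frame of crate between -0.076 and 0.076 m and z of block in the frame of crate between 0.004 and 0.012 m and angle between block's own z axis and vertical below 0.12 rad), for 0.2 s.
At the end, for the whole second after the job is handed in: Awl and beveler lie on the tool tray's floor, one to a lane (within 14 mm of its centre line, 20 mm of mid-length, 0.2 rad); the spool stands within 12 mm of the empty bay's centre; both bottles and the block stand upright on the floor of the crate's lane; all released and at rest (all of step 1 and all of step 2 and (((x of awl in the frame of tool_tray between -0.044 and -0.016 m and y of awl in the frame of tool_tray between -0.02 and 0.02 m and z of awl in the frame of tool_tray between 0.002 and 0.011 m and angle between the y axis of awl and the y axis of tool_tray, either way round below 0.2 rad) and (x of beveler in the frame of tool_tray between 0.016 and 0.044 m and y of beveler in the frame of tool_tray between -0.02 and 0.02 m and z of beveler in the frame of tool_tray between 0.002 and 0.011 m and angle between the y axis of beveler and the y axis of tool_tray, either way round below 0.2 rad)) or ((x of awl in the frame of tool_tray between 0.016 and 0.044 m and y of awl in the frame of tool_tray between -0.02 and 0.02 m and z of awl in the frame of tool_tray between 0.002 and 0.011 m and angle between the y axis of awl and the y axis of tool_tray, either way round below 0.2 rad) and (x of beveler in the frame of tool_tray between -0.044 and -0.016 m and y of beveler in the frame of tool_tray between -0.02 and 0.02 m and z of beveler in the frame of tool_tray between 0.002 and 0.011 m and angle between the y axis of beveler and the y axis of tool_tray, either way round below 0.2 rad))) and x of spool in the frame of thread_tray between -0.012 and 0.012 m and y of spool in the frame of thread_tray between -0.044 and -0.02 m and z of spool in the frame of thread_tray between 0.002 and 0.01 m and angle between spool's own z axis and vertical below 0.1 rad and x of white_bottle in the frame of crate between -0.014 and 0.014 m and y of white_bottle in the frame of crate between -0.076 and 0.076 m and z of white_bottle in the frame of crate between 0.004 and 0.012 m and angle between white_bottle's own z axis and vertical below 0.12 rad and linear speed of each of awl, beveler, spool, dye_bottle, block, white_bottle below 0.02 m/s); the robot touches nothing.
It also fails if it takes over 112 s, if anything falls off the work surface, if the arm or the gripper's body presses on something with over 40 N, if the wrist force passes 120 N, or if a joint passes its speed limit or range.

## Working session

There is one attempt and no reset: what is moved stays moved. The work goes in short steps, Python scripts to look and compute and a tool call to move; the robot and the scene stay as the last step left them, time stands still between calls to the robot, and variables do not carry over. Pictures are saved under pics/ and viewed, at most 14 in all, crops included, and the job is handed in when it is done.

Besides the shell and the picture viewer there is one more tool, called after "Emit:" as name(argument=value, ...), one argument or row to a line, values as JSON. send_rows: Moves the arm, as the interface text tells. Its arguments: {"type":"object","properties":{"rows":{"type":"array"},"grip":{"type":"number"}},"required":["rows"]}

```bash
mkdir -p pics; cat > h.py <<'E'
import numpy as np, cv2
from bench import sensors, optics, ticket
def snap(n,f):
    m=optics.camera_model(n); im=optics.snapshot(n); cv2.imwrite('pics/'+f+'.png',im[:,:,::-1]); np.savez('pics/'+f+'.npz',**{k:np.array(v) for k,v in m.items()}); return im,m
def load(f):
    m=np.load('pics/'+f+'.npz'); return cv2.imread('pics/'+f+'.png')[:,:,::-1],{k:m[k] for k in m}
def K(m):
    f=210/np.tan(np.radians(float(m['vertical_fov']))/2); return np.array([[f,0,m['cx']],[0,f,m['cy']],[0,0,1.]])
def ray(m,uv):
    uv=np.array(uv,float).reshape(-1,2); k=K(m); d=np.c_[(uv[:,0]-k[0,2])/k[0,0],(uv[:,1]-k[1,2])/k[1,1]]
    s=d.copy()
    for _ in range(30): s=d/(1+float(m['k1'])*(s**2).sum(1,keepdims=True))
    R=np.array(m['R']);t=np.array(m['t']); return -R.T@t, np.c_[s,np.ones(len(s))]@R
def plane(m,uv,z):
    c,d=ray(m,uv); return c+d*((z-c[2])/d[:,2])[:,None]
def proj(m,X):
    X=np.array(X,float).reshape(-1,3)@np.array(m['R']).T+np.array(m['t']); s=X[:,:2]/X[:,2:]; s=s*(1+float(m['k1'])*(s**2).sum(1,keepdims=True)); k=K(m); return s*k[0,0]+k[:2,2]
def tri(ms,uvs):
    A=0;b=0
    for m,uv in zip(ms,uvs):
        c,d=ray(m,uv); d=d[0]/np.linalg.norm(d[0]); P=np.eye(3)-np.outer(d,d); A=A+P; b=b+P@c
    return np.linalg.solve(A,b)
E
python3 - <<'E'
from h import *
for n in ['scene','side','wrist']:
    im,m=snap(n,n+'0'); print(n,m['vertical_fov'],m['k1'],-np.array(m['R']).T@m['t'],np.array(m['R'])[2])
a=[cv2.imread(f'pics/{n}0.png') for n in ['scene','side']]
o=sensors.get_obs();print(o)
E
```

```text
scene 52.902033987097724 -0.02852932074095858 [ 0.11983211 -0.76847264  0.65057265] [ 0.45476836  0.63268289 -0.62681585]
side 57.34817463713719 0.0011180898174480947 [ 0.32559762 -0.48346285  0.84007774] [ 0.270712    0.39367668 -0.87848374]
wrist 58.62303952917725 -0.05983301368192825 [0.32430213 0.45171056 0.38210925] [ 0.20024059 -0.19638006 -0.95986383]
{'time': 0.15, 'joint_positions': array([ 6.96897651e-01,  8.77596383e-02,  1.37188408e+00, -1.66395585e-05,
        1.68363118e+00, -1.03107149e-01]), 'qvel': array([-9.16518690e-05, -3.47200308e-03, -3.69959712e-03,  6.16925993e-04,
       -7.55344718e-04,  5.30755192e-04]), 'joint_torque': array([ 1.50532651e-03, -3.40645730e+01, -3.02792752e+01,  7.18963263e-02,
        3.05591268e-02, -1.19250840e-04]), 'tool_pos': array([0.38289849, 0.39428826, 0.22959871]), 'ee_rot': array([-3.13991764e+00, -1.56695056e-04,  2.37079914e+00]), 'wrist_force': array([-0.32339236,  0.5161147 ,  0.42033239]), 'wrist_torque': array([0.01582028, 0.05624618, 0.00942323]), 'finger_force': 0.0, 'width': 0.09408428955979575}
```

View pics/scene0.png

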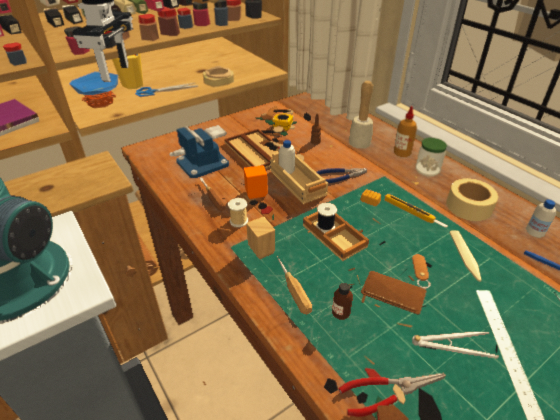

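View pics/side0.png

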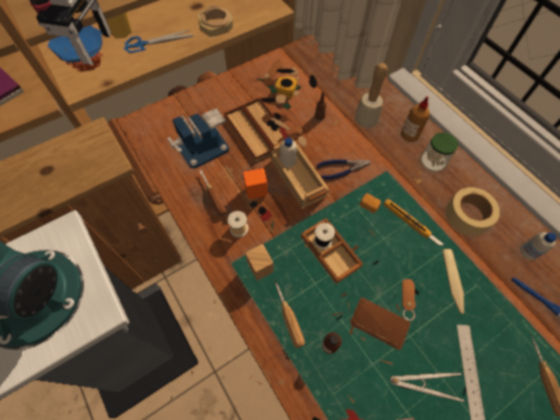

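View pics/wrist0.png

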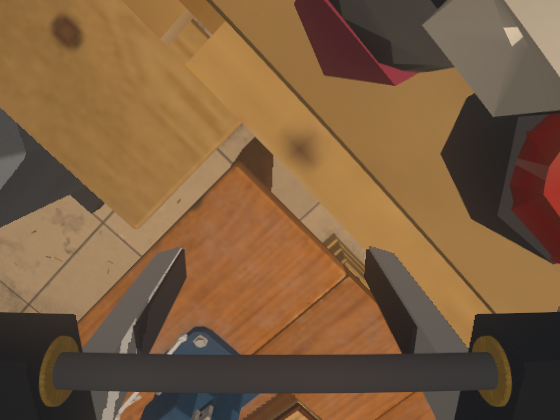

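The scene shows: awl (295,290), block (262,238), spool (238,212), orange block decoy (256,180), beveler (215,190), dye bottle (342,300), crate (298,178), thread tray (335,232), tool tray (252,148). A brown bottle with a cap at (316,130) is small and far away. Next I get rough positions.

```bash
python3 - <<'E'
from h import *
S,ms=load('scene0');D,md=load('side0')
pts={'awl':((296,292),(291,315)),'block_top':((260,227),(259,255)),'spool_top':((238,203),(236,218)),'bev':((217,190),(212,188)),'dye_top':((343,289),(332,341)),'orange':((256,170),(255,176)),'white_top':((287,146),(287,143)),'trayback':((255,148),(254,132)),'crate':((300,180),(298,175)),'thread':((335,232),(330,248)),'bspool':((327,210),(324,231)),'smallb':((316,128),(321,105)),'awl2':((296,290),(545,370))}
for k,(a,b) in pts.items(): print(k,tri([ms,md],[a,b]).round(3),plane(ms,[a],0.01)[0].round(3),plane(md,[b],.01)[0].round(3))
print(proj(ms,[.383,.394,.23]))
for n in('scene','side'): cv2.imwrite(f'pics/{n}_c.png',cv2.resize(load(n+'0')[0][100:350,150:400,::-1],None,fx=2.4,fy=2.4,interpolation=cv2.INTER_CUBIC))
E
```

```text
awl [ 0.453 -0.343 -0.01 ] [ 0.442 -0.355  0.01 ] [ 0.45  -0.347  0.01 ]
block_top [ 0.454 -0.213  0.066] [ 0.485 -0.159  0.01 ] [ 0.464 -0.194  0.01 ]
spool_top [ 0.461 -0.106  0.055] [ 0.487 -0.056  0.01 ] [ 0.468 -0.084  0.01 ]
bev [0.463 0.014 0.017] [0.47  0.019 0.01 ] [0.459 0.022 0.01 ]
dye_top [ 0.478 -0.441  0.078] [ 0.521 -0.402  0.01 ] [ 0.492 -0.437  0.01 ]
orange [ 0.549 -0.043  0.075] [0.598 0.039 0.01 ] [ 0.568 -0.006  0.01 ]
white_top [ 0.662 -0.012  0.088] [0.738 0.092 0.01 ] [0.696 0.037 0.01 ]
trayback [0.631 0.096 0.038] [0.655 0.135 0.01 ] [0.64  0.117 0.01 ]
crate [ 0.664 -0.066  0.012] [ 0.668 -0.065  0.01 ] [ 0.663 -0.063  0.01 ]
thread [ 0.611 -0.27   0.013] [ 0.613 -0.269  0.01 ] [ 0.612 -0.269  0.01 ]
bspool [ 0.608 -0.242  0.058] [ 0.648 -0.199  0.01 ] [ 0.625 -0.227  0.01 ]
smallb [0.825 0.068 0.053] [0.874 0.129 0.01 ] [0.853 0.098 0.01 ]
awl2 [ 0.383 -0.582  0.455] [ 0.445 -0.352  0.01 ] [ 0.817 -0.715  0.01 ]
[[114.21665595  65.7527381 ]]
```

View pics/scene_c.png

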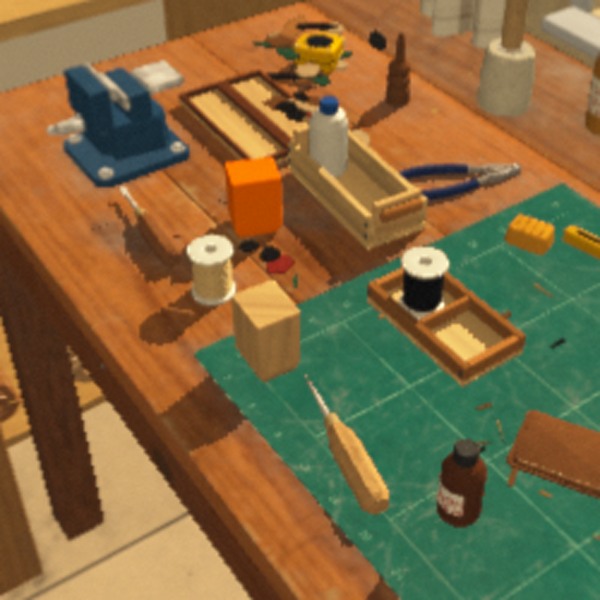

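Emit:
send_rows(
  rows=[
    [10,-30,15,0,0,-0.1],
    [10,-40,15,0,0,-0.1],
    [10,-40,15,0,0,-0.1],
    [15,-40,15,0,0,-0.1],
    [15,-40,15,0,0,-0.1],
    [15,-40,15,0,0,-0.1],
    [10,-40,10,0,0,-0.1],
    [10,-40,0,0,0,-0.1],
  ],
)

```text
time: 0.82
tool_pos: [0.4742, 0.0972, 0.3277]
ee_rot: [3.137, -0.0, 1.566]
wrist_force: [1.2, -0.2, 1.1]
width: 0.0938
finger_force: 0.0
```

Emit:
send_rows(
  rows=[
    [0,-20,0,0,0,0],
    [0,-20,0,0,0,0],
    [0,0,0,0,0,0],
    [0,0,0,0,0,0],
  ],
)

```text
time: 1.15
tool_pos: [0.4734, 0.0583, 0.3249]
ee_rot: [-3.141, -0.001, 1.569]
wrist_force: [0.2, 0.0, -1.1]
width: 0.0941
finger_force: 0.0
```

```bash
python3 - <<'E'
from h import *
im,m=snap('wrist','w1'); o=sensors.get_obs();print(o['tool_pos'],o['ee_rot'],o['joint_positions'],-m['R'].T@m['t'])
E
```

```text
[0.47333052 0.0591639  0.32495928] [-3.14113176e+00 -7.22334450e-04  1.57040074e+00] [ 4.91660678e-03 -7.48951157e-02  1.34814711e+00  7.58189566e-04
  1.86879763e+00  5.53446976e-03] [0.47353335 0.14031025 0.47762461]
```

Emit:
send_rows(
  rows=[
    [0,-40,0,0,0,0],
    [0,-40,0,0,0,0],
    [0,-40,0,0,0,0],
    [0,-40,0,0,0,0],
    [0,-20,0,0,0,0],
    [0,0,0,0,0,0],
    [0,0,0,0,0,0],
  ],
)

```text
time: 1.78
tool_pos: [0.4737, -0.1205, 0.3248]
ee_rot: [-3.141, -0.001, 1.571]
wrist_force: [-0.2, 0.5, 0.2]
width: 0.0937
finger_force: 0.0
```

```bash
python3 - <<'E'
from h import *
im,m=snap('wrist','w2'); o=sensors.get_obs();print(o['tool_pos'],o['ee_rot'],o['joint_positions'],-m['R'].T@m['t'])
E
```

```text
[ 0.47371236 -0.11976551  0.32507022] [-3.14146707e+00 -1.18382481e-03  1.57225438e+00] [-3.64443317e-01 -4.89215989e-02  1.32337715e+00  1.10904090e-03
  1.86767776e+00 -3.65577291e-01] [ 0.47368161 -0.03864185  0.47757958]
```

Emit:
send_rows(
  rows=[
    [0,-40,0,0,0,0],
    [0,-40,0,0,0,0],
    [0,-40,0,0,0,0],
    [0,-40,0,0,0,0],
    [0,-20,0,0,0,0],
    [0,0,0,0,0,0],
    [0,0,0,0,0,0],
  ],
)

```text
time: 2.42
tool_pos: [0.4742, -0.2999, 0.3248]
ee_rot: [-3.141, -0.002, 1.572]
wrist_force: [-0.4, 0.0, 0.3]
width: 0.0939
finger_force: 0.0
```

```bash
python3 - <<'E'
from h import *
im,m=snap('wrist','w3'); o=sensors.get_obs();print(o['tool_pos'],o['ee_rot'],o['joint_positions'],-m['R'].T@m['t'])
a=[load(f'w{i}')[0][:,:,::-1] for i in (1,2,3)]
cv2.imwrite('pics/w12.png',cv2.resize(np.hstack([a[0][:300],a[1][:300]]),(800,214)) )
E
```

```text
[ 0.47425543 -0.2991785   0.3252846 ] [ 3.14128821e+00 -1.12818661e-03  1.57324453e+00] [-6.64524784e-01  1.13434738e-01  1.15596884e+00  1.12563926e-03
  1.87264761e+00 -6.66638422e-01] [ 0.47405399 -0.21805713  0.47756822]
```

View pics/w1.png

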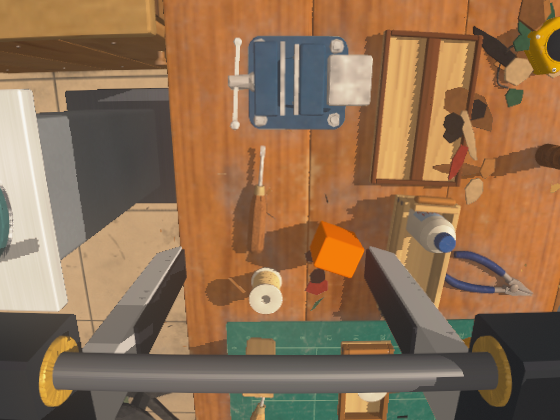

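View pics/w2.png

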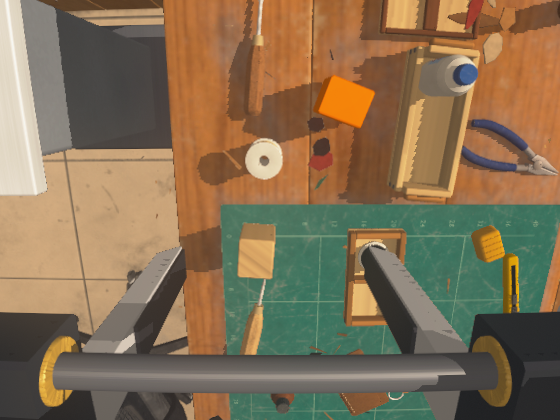

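View pics/w3.png

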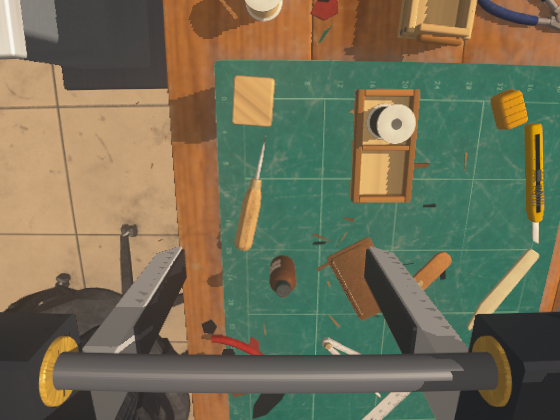

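W1 shows the vise, tool tray (425,105), beveler (260,205), orange decoy (337,250), spool (266,297) and crate (425,230). W2 shows the spool (264,160), block (257,250), crate (432,120) and thread tray (375,277). W3 shows the block (253,100), awl (252,210), thread tray with its empty bay at (385,172), and dye bottle (283,275). The clutter near the tool tray's right lane needs checking, so I crop it.

```bash
python3 - <<'E'
from h import *
a=load('w1')[0][10:200,350:500,::-1]; b=load('w2')[0][20:210,370:500,::-1];c=load('w3')[0][60:310,220:440,::-1]
f=lambda x,s:cv2.resize(x,None,fx=s,fy=s,interpolation=cv2.INTER_CUBIC)
A=f(a,2.7);B=f(b,2.7);cv2.imwrite('pics/crop1.png',np.hstack([A[:513],B[:513]]))
cv2.imwrite('pics/crop2.png',f(c,2.4)); print(A.shape,B.shape)
E
```

```text
(513, 405, 3) (513, 351, 3)
```

View pics/crop1.png

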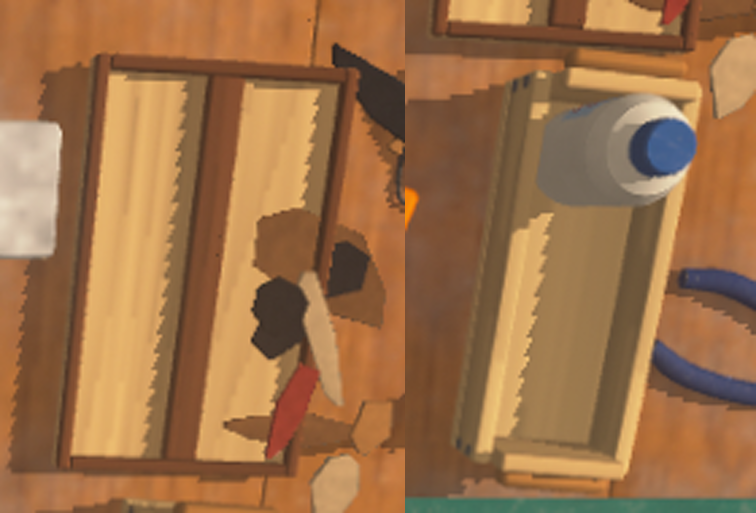

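View pics/crop2.png

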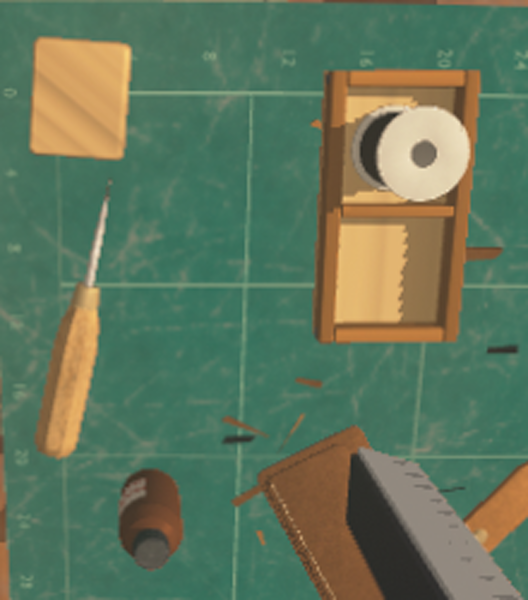

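The right lane of the tool tray has leather scraps over its lower half: black at w1 (453,127), red at (458,162), pale at (469,132). The left lane is clear. I triangulate the scraps and measure the rest with masks.

```bash
python3 - <<'E'
from h import *
S,ms=load('scene0');D,md=load('side0');W={i:load(f'w{i}') for i in(1,2,3)}
m1,m2,m3=[W[i][1] for i in(1,2,3)]
print('black scrap',tri([ms,m1],[(271,144),(453,127)]).round(3))
# tool tray rim corners w1 (top outer)  from crop1
c=lambda x,y:(350+x/2.7,10+y/2.7)
R=plane(m1,[c(97,57),c(352,70),c(292,472),c(62,465)],.016);print('tooltray rim',R.round(3).tolist(),R.mean(0).round(4))
L=plane(m1,[c(224,75),c(180,460)],.016);print('bar',L.round(4).tolist(),L.mean(0).round(4))
d=lambda x,y:(370+(x-405)/2.7,20+y/2.7)
C=plane(m2,[d(512,75),d(700,85),d(622,478),d(462,452)],.041);print('crate',C.round(4).tolist())
e=lambda x,y:(220+x/2.4,60+y/2.4)
T=plane(m3,[e(330,71),e(480,71),e(457,342),e(318,341)],.025);print('thread rim',T.round(4).tolist(),T.mean(0).round(4))
B=[e(36,38),e(131,45),e(124,160),e(30,153)];T=plane(m3,B,.073);print('block',T.round(4).tolist(),T.mean(0).round(4))
print(tri([m3,ms],[np.mean(B,0),(260,227)]))
def comps(im,m,f,box,z,amin=60):
    h=cv2.cvtColor(im,cv2.COLOR_RGB2HSV); M=f(h).astype(np.uint8); X0,Y0,X1,Y1=box; Q=np.zeros_like(M);Q[Y0:Y1,X0:X1]=M[Y0:Y1,X0:X1]
    n,l,s,c=cv2.connectedComponentsWithStats(Q)
    out=[]
    for i in range(1,n):
        if s[i,4]>amin:
            r=cv2.minAreaRect(np.argwhere(l==i)[:,::-1].astype(np.float32)); print(s[i].tolist(),c[i].round(1),np.round(r[0],1),np.round(r[1],1),round(r[2],1),plane(m,[r[0]],z)[0].round(4))
wh=lambda h:(h[...,1]<60)&(h[...,2]>140)
print('spool');comps(W[2][0],m2,wh,(235,130,295,185),.052);comps(W[1][0],m1,wh,(235,260,295,320),.052)
print('bspool');comps(W[3][0],m3,wh,(355,90,420,150),.061)
print('awl');comps(W[3][0],m3,lambda h:(h[...,0]<30)&(h[...,1]>60)&(h[...,2]>100),(230,170,275,260),.0145)
print('cap/dye');comps(W[3][0],m3,lambda h:(h[...,0]<35)|(h[...,1]<60),(262,240,310,305),.03)
comps(W[3][0],m3,lambda h:(h[...,2]<90)&(h[...,1]<90),(262,240,310,305),.077,20)
print('white');comps(W[2][0],m2,lambda h:(h[...,0]>100)&(h[...,0]<125)&(h[...,1]>120),(440,50,490,100),.099)
comps(W[1][0],m1,lambda h:(h[...,0]>100)&(h[...,0]<125)&(h[...,1]>120),(400,210,458,260),.099)
im=W[1][0];h=cv2.cvtColor(im,cv2.COLOR_RGB2HSV)
for y in (150,170,185,195,205,220,235,245): print(y,[tuple(int(v) for v in im[y,x]) for x in range(246,276,3)])
E
```

```text
black scrap [0.692 0.11  0.022]
tooltray rim [[0.601, 0.218, 0.016], [0.714, 0.216, 0.016], [0.708, 0.037, 0.016], [0.597, 0.041, 0.016]] [0.6552 0.128  0.016 ]
bar [[0.6571, 0.2121, 0.016], [0.6533, 0.0432, 0.016]] [0.6552 0.1276 0.016 ]
crate [[0.622, 0.019, 0.041], [0.7013, 0.017, 0.041], [0.688, -0.1504, 0.041], [0.6135, -0.1386, 0.041]]
thread rim [[0.5703, -0.2047, 0.025], [0.644, -0.2038, 0.025], [0.6457, -0.3407, 0.025], [0.5719, -0.3403, 0.025]] [ 0.608  -0.2724  0.025 ]
block [[0.4332, -0.1929, 0.073], [0.4739, -0.1958, 0.073], [0.4708, -0.2445, 0.073], [0.4293, -0.2414, 0.073]] [ 0.4518 -0.2187  0.073 ]
[ 0.45087217 -0.2177833   0.07085595]
spool
[247, 142, 35, 37, 859] [264.8 159.4] [264.3 160.4] [35.4 34.3] 85.9 [ 0.4617 -0.1045  0.052 ]
[253, 285, 29, 28, 528] [267.2 298.6] [267.  298.5] [27. 28.] 90.0 [ 0.463  -0.1029  0.052 ]
bspool
[377, 104, 38, 40, 981] [396.3 123.2] [396.2 123.5] [35.8 38.3] 29.7 [ 0.6074 -0.2411  0.061 ]
awl
[235, 178, 27, 73, 1218] [248.7 215.8] [248.9 214. ] [18.8 72.9] 12.1 [ 0.4408 -0.3592  0.0145]
cap/dye
[265, 255, 32, 43, 975] [282.1 275.1
[... 840 characters left out ...]
(190, 130, 80), (181, 118, 70), (179, 112, 64), (187, 117, 63)]
205 [(112, 80, 59), (110, 78, 57), (108, 72, 46), (153, 98, 58), (167, 106, 62), (175, 110, 62), (194, 121, 67), (169, 109, 65), (177, 110, 62), (184, 116, 64)]
220 [(110, 76, 53), (105, 69, 44), (106, 69, 46), (153, 99, 58), (161, 102, 60), (190, 119, 67), (192, 120, 68), (184, 120, 77), (184, 122, 77), (188, 121, 72)]
235 [(124, 88, 64), (104, 68, 44), (141, 91, 56), (161, 102, 60), (155, 98, 59), (180, 112, 64), (165, 107, 66), (119, 82, 58), (121, 81, 54), (125, 85, 57)]
245 [(114, 76, 48), (106, 70, 45), (145, 94, 55), (148, 94, 56), (177, 112, 64), (177, 111, 63), (122, 83, 57), (114, 80, 59), (116, 83, 62), (121, 83, 58)]
```

Emit:
send_rows(
  rows=[
    [22,34,-6,0,0,0],
    [22,34,-6,0,0,0],
    [22,34,-6,0,0,0],
    [22,34,-6,0,0,0],
    [22,34,-6,0,0,0],
    [22,34,-6,0,0,0],
    [22,34,-6,0,0,0],
    [22,34,-6,0,0,0],
  ],
)

```text
time: 3.13
tool_pos: [0.6496, -0.0239, 0.2782]
ee_rot: [3.14, -0.0, 1.575]
wrist_force: [0.3, -0.9, 1.2]
width: 0.0941
finger_force: 0.0
```

Emit:
send_rows(
  rows=[
    [0,0,0,0,0,0],
    [0,0,0,0,0,0],
    [0,0,0,0,0,0],
  ],
)

```text
time: 3.38
tool_pos: [0.6489, -0.0272, 0.2779]
ee_rot: [3.141, 0.0, 1.574]
wrist_force: [-0.2, -0.7, -0.6]
width: 0.094
finger_force: 0.0
```

```bash
python3 - <<'E'
from h import *
im,m=snap('wrist','w4'); o=sensors.get_obs();print(o['tool_pos'],o['ee_rot'])
E
```

```text
[ 0.64887685 -0.02833201  0.27831603] [3.14043318e+00 4.55543244e-04 1.57205884e+00]
```

Emit:
send_rows(
  rows=[
    [0,30,0,0,0,0],
    [0,40,0,0,0,0],
    [0,40,0,0,0,0],
    [0,40,0,0,0,0],
    [0,40,0,0,0,0],
    [0,0,0,0,0,0],
    [0,0,0,0,0,0],
    [0,0,0,0,0,0],
  ],
)

```text
time: 4.1
tool_pos: [0.6493, 0.1595, 0.2782]
ee_rot: [3.14, 0.001, 1.569]
wrist_force: [-0.6, -0.5, -0.1]
width: 0.094
finger_force: 0.0
```

```bash
python3 - <<'E'
from h import *
im,m=snap('wrist','w5'); o=sensors.get_obs();print(o['tool_pos'],o['ee_rot'])
a=load('w4')[0][:,130:430,::-1];b=im[:,130:430,::-1]
cv2.imwrite('pics/w45.png',cv2.resize(np.hstack([a,b]),None,fx=1.33,fy=1.33,interpolation=cv2.INTER_CUBIC))
E
```

```text
[0.64946586 0.15891631 0.27807731] [3.14039572e+00 5.81746384e-04 1.56844622e+00]
```

View pics/w45.png

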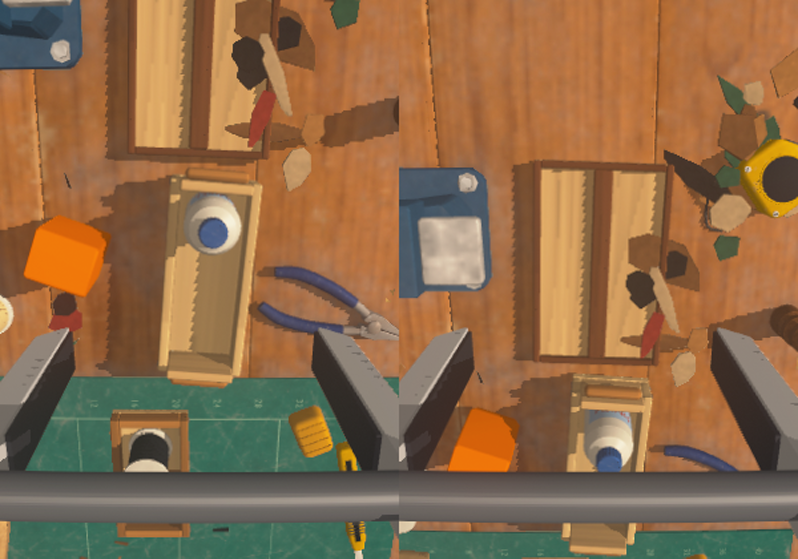

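```bash
python3 - <<'E'
from h import *
_,m4=load('w4');_,m5=load('w5');_,m2=load('w2')
a=lambda x,y:(130+x/1.33,y/1.33); b=lambda x,y:(130+(x-399)/1.33,y/1.33)
for n,p,q in [('black',(250,62),(640,288)),('redtip',(258,147),(650,356)),('redtop',(268,92),(657,314)),('pale top',(266,36),(655,268)),('pale bot',(287,113),(674,329)),('traycornerBR',(266,156),(656,363)),('tray BL',(129,155),(533,361)),('whitecap',(213,232),(609,459)),('cr TL',(172,178),(574,379)),('cr TR',(262,182),(650,384)),('scrap right',(290,32),(677,263))]:
    print(n,tri([m4,m5],[a(*p),b(*q)]).round(4))
for z in (.041,.055): print(z,plane(m4,[a(170,178),a(262,182),a(240,379),a(158,375)],z).round(4)[:,:2].tolist())
print('inner',plane(m4,[a(186,195),a(250,195),a(233,352),a(169,352)],.041).round(4)[:,:2].tolist())
R=plane(m5,[b(533,161),b(672,164),b(656,363),b(531,360)],.016);print(R.round(4)[:,:2].tolist(),R.mean(0))
E
```

```text
black [0.6932 0.1097 0.012 ]
redtip [0.7029 0.0444 0.0127]
redtop [0.708  0.0869 0.0165]
pale top [0.7052 0.1286 0.0142]
pale bot [0.7244 0.0712 0.0134]
traycornerBR [0.7092 0.0372 0.0127]
tray BL [0.5956 0.0375 0.0084]
whitecap [ 0.6634 -0.0117  0.088 ]
cr TL [0.6324 0.0187 0.0082]
cr TR [0.7053 0.0162 0.0141]
scrap right [0.7245 0.1323 0.0112]
0.041 [[0.6315, 0.0215], [0.7028, 0.0187], [0.6907, -0.1504], [0.6195, -0.1467]]
0.055 [[0.6322, 0.0227], [0.7008, 0.02], [0.6892, -0.143], [0.6205, -0.1394]]
inner [[0.6439, 0.0084], [0.6938, 0.0086], [0.6839, -0.1247], [0.6293, -0.1249]]
[[0.6021, 0.2198], [0.7157, 0.2173], [0.7087, 0.0388], [0.5941, 0.0422]] [0.65513443 0.12950522 0.016     ]
```

Scraps lie thin at about rim height in the right lane at y≲0.145; the left lane is clean. I compute the pick targets.

```bash
python3 - <<'E'
from h import *
_,m1=load('w1');_,m2=load('w2');W3,m3=load('w3');S,ms=load('scene0');D,md=load('side0')
P=plane(m1,[(263,148),(260.7,188),(260.5,195),(259.8,205),(258.5,220),(257.5,235),(256.5,245),(256.5,252)],.012);print('bev',P.round(4)[:,:2].tolist())
im=load('w2')[0]
for y in (45,60,75,90,105,112,116): print(y,[int(v[0]) for v in im[y,238:278:2]])
print('bev w2',plane(m2,[(258,40),(254,115)],.012).round(4).tolist())
h=cv2.cvtColor(W3,cv2.COLOR_RGB2HSV);M=((h[...,0]<30)&(h[...,1]>60)&(h[...,2]>100))
for y in range(182,250,8):
    x=np.where(M[y,230:275])[0]+230; print('awl',y,x.min(),x.max(),plane(m3,[((x.min()+x.max())/2,y)],.0145)[0].round(4)[:2])
print('tip',plane(m3,[(265,143)],.0145).round(4))
# bev height check from scene+wrist; dye cap
print('bev tip tri',tri([ms,m1],[(201,179),(263,148)]),'awl butt',tri([ms,m3],[(307,311),(244,246)]))
print('dye cap',tri([ms,m3],[(344,288),(282,288)]),tri([md,m3],[(332,340),(282,288)]))
E
```

```text
bev [[0.4588, 0.0834], [0.4553, 0.0325], [0.4549, 0.0233], [0.4539, 0.01], [0.4519, -0.0103], [0.4502, -0.0312], [0.4487, -0.0454], [0.4485, -0.0555]]
45 [125, 106, 107, 109, 111, 112, 113, 109, 139, 183, 201, 220, 212, 180, 174, 170, 184, 190, 184, 175]
60 [106, 108, 110, 107, 106, 106, 106, 154, 164, 169, 158, 194, 186, 189, 173, 175, 176, 181, 178, 173]
75 [107, 105, 106, 107, 104, 105, 128, 162, 165, 163, 178, 194, 196, 173, 182, 173, 145, 186, 183, 180]
90 [119, 118, 118, 110, 102, 100, 154, 161, 169, 164, 193, 194, 186, 177, 180, 180, 181, 189, 180, 170]
105 [116, 116, 115, 103, 105, 130, 151, 148, 156, 181, 180, 181, 143, 115, 115, 116, 117, 123, 121, 116]
112 [122, 121, 120, 112, 98, 104, 121, 123, 133, 160, 158, 145, 115, 113, 113, 114, 117, 119, 119, 116]
116 [121, 122, 120, 119, 119, 115, 116, 120, 119, 122, 122, 122, 117, 112, 112, 111, 112, 116, 117, 115]
bev w2 [[0.4542, 0.03, 0.012], [0.4485, -0.0553, 0.012]]
awl 182 251 261 [ 0.4505 -0.317 ]
awl 190 248 260 [ 0.4478 -0.3274]
awl 198 244 261 [ 0.4458 -0.3379]
awl 206 241 260 [ 0.443  -0.3485]
awl 214 240 258 [ 0.4409 -0.3592]
awl 222 238 256 [ 0.4381 -0.3701]
awl 230 237 255 [ 0.4366 -0.3812]
awl 238 235 253 [ 0.4337 -0.3924]
awl 246 236 251 [ 0.4328 -0.4037]
tip [[ 0.4622 -0.2681  0.0145]]
bev tip tri [0.45837174 0.08338925 0.01072408] awl butt [ 0.43224515 -0.40419103  0.01172849]
dye cap [ 0.48396464 -0.43586613  0.07159713] [ 0.48259325 -0.43858039  0.06485465]
```

Emit:
send_rows(
  rows=[
    [-33,-30,-20,0,0,-0.012],
    [-33,-30,-30,0,0,-0.012],
    [-33,-30,-30,0,0,-0.012],
    [-33,-30,-30,0,0,-0.012],
    [-33,-30,-30,0,0,-0.012],
    [-33,-28,-30,0,0,-0.012],
    [0,0,0,0,0,0],
    [0,0,0,0,0,0],
  ],
  grip=60,
)

```text
time: 4.82
tool_pos: [0.4892, 0.0177, 0.1405]
ee_rot: [-3.136, 0.0, 1.494]
wrist_force: [0.3, 0.1, 0.8]
width: 0.0598
finger_force: 0.0
```

Emit:
send_rows(
  rows=[
    [-19,-18,-10,0,0,0],
    [-19,-19,-10,0,0,0],
    [0,0,-30,0,0,0],
    [0,0,-30,0,0,0],
    [0,0,-15,0,0,0],
    [0,0,-9,0,0,0],
    [0,0,0,0,0,0],
    [0,0,0,0,0,0],
  ],
)

```text
time: 5.48
tool_pos: [0.4569, -0.0173, 0.0412]
ee_rot: [3.138, 0.0, 1.498]
wrist_force: [0.6, 0.6, 1.1]
width: 0.0598
finger_force: 0.0
```

Emit:
send_rows(
  rows=[
    [-5,-2,0,0,0,0],
    [0,0,-8,0,0,0],
    [0,0,0,0,0,0],
  ],
)

```text
time: 5.73
tool_pos: [0.4499, -0.019, 0.0314]
ee_rot: [3.141, 0.0, 1.499]
wrist_force: [-0.3, 0.3, -0.0]
width: 0.0601
finger_force: 0.0
```

Emit:
send_rows(
  rows=[
    [0,0,0,0,0,0],
    [0,0,0,0,0,0],
    [0,0,0,0,0,0],
    [0,0,0,0,0,0],
    [0,0,0,0,0,0],
    [0,0,0,0,0,0],
  ],
  grip=0,
)

```text
time: 6.23
tool_pos: [0.45, -0.0189, 0.0315]
ee_rot: [3.141, 0.0, 1.499]
wrist_force: [-0.7, -1.2, -0.5]
width: 0.0234
finger_force: 0.1
```

Emit:
send_rows(
  rows=[
    [0,0,0,0,0,0],
    [0,0,0,0,0,0],
    [0,0,20,0,0,0],
    [0,0,35,0,0,0],
    [0,0,35,0,0,0],
    [0,0,0,0,0,0],
  ],
)

```text
time: 6.73
tool_pos: [0.4542, -0.0195, 0.1288]
ee_rot: [3.128, 0.001, 1.499]
wrist_force: [1.1, 0.5, -0.1]
width: 0.021
finger_force: 30.0
```

Emit:
send_rows(
  rows=[
    [20,13,0,0,0,0.01],
    [30,20,0,0,0,0.01],
    [30,20,0,0,0,0.01],
    [30,20,0,0,0,0.01],
    [30,20,0,0,0,0.007],
    [24,16,0,0,0,0],
    [10,7,0,0,0,0],
    [0,0,0,0,0,0],
  ],
)

```text
time: 7.4
tool_pos: [0.6254, 0.0989, 0.1198]
ee_rot: [-3.141, -0.0, 1.548]
wrist_force: [-0.4, -0.3, -0.9]
width: 0.0212
finger_force: 30.0
```

Emit:
send_rows(
  rows=[
    [0,0,0,0,0,0],
    [0,0,0,0,0,0],
  ],
)

```text
time: 7.57
tool_pos: [0.623, 0.0966, 0.1208]
ee_rot: [-3.14, 0.0, 1.545]
wrist_force: [-0.1, -0.1, -0.2]
width: 0.0208
finger_force: 30.0
```

Emit:
send_rows(
  rows=[
    [1,0,-25,0,0,0],
    [0,0,-25,0,0,0],
    [0,0,-15,0,0,0],
    [0,0,-7,0,0,0],
    [0,0,-4,0,0,0],
    [0,0,-2,0,0,0],
    [0,0,0,0,0,0],
    [0,0,0,0,0,0],
  ],
)

```text
time: 8.23
tool_pos: [0.6257, 0.097, 0.045]
ee_rot: [3.139, -0.0, 1.546]
wrist_force: [-0.0, 0.3, 1.0]
width: 0.0208
finger_force: 30.0
```

Emit:
send_rows(
  rows=[
    [0,0,-2,0,0,0],
    [0,0,0,0,0,0],
    [0,0,0,0,0,0],
  ],
)

```text
time: 8.48
tool_pos: [0.6251, 0.0972, 0.0419]
ee_rot: [3.141, -0.0, 1.546]
wrist_force: [-0.3, 0.1, -0.8]
width: 0.0213
finger_force: 30.0
```

Emit:
send_rows(
  rows=[
    [0,0,0,0,0,0],
    [0,0,0,0,0,0],
    [0,0,0,0,0,0],
    [0,0,15,0,0,0],
    [0,0,35,0,0,0],
    [0,0,40,0,0,0],
    [0,0,40,0,0,0],
    [0,0,30,0,0,0],
  ],
  grip=50,
)

```text
time: 9.15
tool_pos: [0.6256, 0.0972, 0.2055]
ee_rot: [3.137, -0.0, 1.546]
wrist_force: [1.0, -0.1, 0.6]
width: 0.05
finger_force: 0.0
```

```bash
python3 - <<'E'
from h import *
o=sensors.get_obs();print(o['tool_pos'])
im,m=snap('wrist','w6');snap('scene','s6')
h=cv2.resize(im[:300,180:400,::-1],None,fx=2,fy=2,interpolation=cv2.INTER_CUBIC);g=cv2.resize(load('s6')[0][90:270,150:350,::-1],None,fx=1.7,fy=3.333)
cv2.imwrite('pics/v6.png',np.hstack([h,g[:600]]))
E
```

```text
[0.62555039 0.09717291 0.20552158]
```

View pics/v6.png

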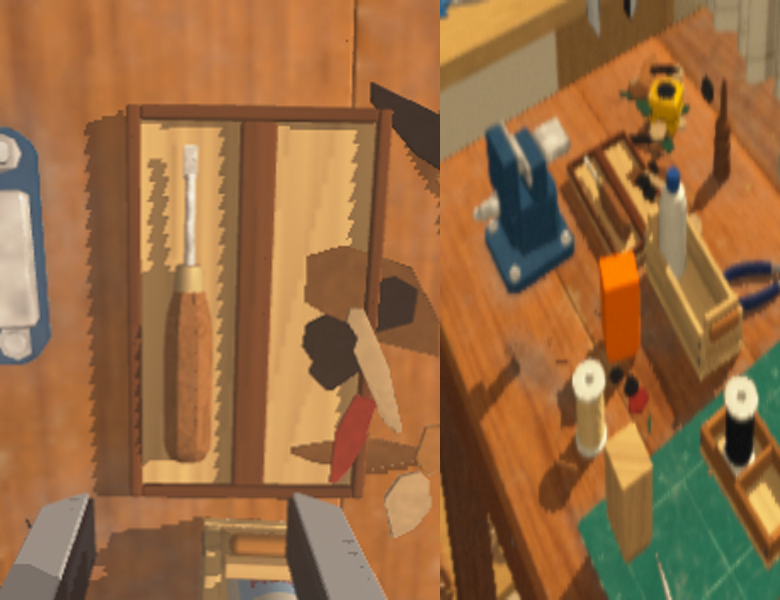

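The beveler lies cleanly in the left lane. Next is the awl.

Emit:
send_rows(
  rows=[
    [-14,-36,-6,0,0,-0.022],
    [-14,-36,-6,0,0,-0.022],
    [-14,-36,-6,0,0,-0.022],
    [-14,-36,-6,0,0,-0.022],
    [-14,-36,-6,0,0,-0.022],
    [-14,-36,-6,0,0,-0.022],
    [-14,-36,-6,0,0,-0.022],
    [-14,-36,-6,0,0,-0.022],
  ],
)

```text
time: 9.92
tool_pos: [0.5115, -0.1922, 0.1522]
ee_rot: [-3.141, -0.0, 1.369]
wrist_force: [0.5, 0.2, -0.2]
width: 0.0498
finger_force: 0.0
```

Emit:
send_rows(
  rows=[
    [-14,-37,-8,0,0,0],
    [-14,-37,-8,0,0,0],
    [-15,-37,-8,0,0,0],
    [-15,-37,-8,0,0,0],
    [-15,-38,-8,0,0,0],
    [0,0,0,0,0,0],
    [0,0,0,0,0,0],
    [0,0,0,0,0,0],
  ],
)

```text
time: 10.58
tool_pos: [0.4396, -0.3764, 0.1126]
ee_rot: [-3.141, -0.002, 1.369]
wrist_force: [0.5, 0.5, -1.0]
width: 0.0501
finger_force: 0.0
```

Emit:
send_rows(
  rows=[
    [0,0,-25,0,0,0],
    [0,0,-25,0,0,0],
    [0,0,-15,0,0,0],
    [0,0,-8,0,0,0],
    [0,0,-5,0,0,0],
    [0,0,0,0,0,0],
    [0,0,0,0,0,0],
  ],
)

```text
time: 11.17
tool_pos: [0.4408, -0.3768, 0.0364]
ee_rot: [3.14, 0.001, 1.371]
wrist_force: [-0.7, 0.1, -0.3]
width: 0.0499
finger_force: 0.0
```

Emit:
send_rows(
  rows=[
    [0,0,0,0,0,0],
    [0,0,0,0,0,0],
    [0,0,0,0,0,0],
    [0,0,0,0,0,0],
    [0,0,0,0,0,0],
    [0,0,0,0,0,0],
    [0,0,0,0,0,0],
  ],
  grip=0,
)

```text
time: 11.75
tool_pos: [0.4399, -0.3772, 0.0359]
ee_rot: [3.141, 0.001, 1.37]
wrist_force: [-0.6, -0.0, 2.5]
width: 0.0221
finger_force: 30.0
```

Emit:
send_rows(
  rows=[
    [0,0,20,0,0,0],
    [0,0,35,0,0,0],
    [0,0,35,0,0,0],
    [0,0,35,0,0,0],
    [0,0,25,0,0,0],
    [17,34,0,0,0,0.02],
    [18,36,0,0,0,0.02],
    [18,36,0,0,0,0.02],
  ],
)

```text
time: 12.42
tool_pos: [0.4933, -0.2704, 0.186]
ee_rot: [3.14, 0.0, 1.428]
wrist_force: [0.2, -0.1, -0.2]
width: 0.0222
finger_force: 30.0
```

Emit:
send_rows(
  rows=[
    [18,36,0,0,0,0.02],
    [18,36,0,0,0,0.02],
    [18,36,0,0,0,0.02],
    [18,36,0,0,0,0.02],
    [18,36,0,0,0,0.02],
    [18,36,0,0,0,0.016],
    [18,36,0,0,0,0],
    [18,36,0,0,0,0],
  ],
)

```text
time: 13.08
tool_pos: [0.6373, 0.0191, 0.185]
ee_rot: [-3.141, -0.0, 1.546]
wrist_force: [0.2, -0.8, 0.4]
width: 0.0221
finger_force: 30.0
```

Emit:
send_rows(
  rows=[
    [18,36,0,0,0,0],
    [18,36,0,0,0,0],
    [10,9,0,0,0,0],
    [0,0,0,0,0,0],
    [0,0,0,0,0,0],
  ],
)

```text
time: 13.5
tool_pos: [0.6827, 0.0985, 0.1842]
ee_rot: [-3.14, 0.001, 1.547]
wrist_force: [0.7, -1.4, -0.8]
width: 0.022
finger_force: 30.0
```

Emit:
send_rows(
  rows=[
    [1,0,-35,0,0,0],
    [0,0,-35,0,0,0],
    [0,0,-35,0,0,0],
    [0,0,-20,0,0,0],
    [0,0,-8,0,0,0],
    [0,0,0,0,0,0],
    [0,0,0,0,0,0],
    [0,0,0,0,0,0],
  ],
)

```text
time: 14.17
tool_pos: [0.6854, 0.0975, 0.0555]
ee_rot: [3.137, -0.0, 1.545]
wrist_force: [0.3, 0.5, 1.0]
width: 0.0216
finger_force: 30.0
```

Emit:
send_rows(
  rows=[
    [0,0,-3,0,0,0],
    [0,0,-3,0,0,0],
    [0,0,-2,0,0,0],
    [0,0,0,0,0,0],
    [0,0,0,0,0,0],
  ],
)

```text
time: 14.58
tool_pos: [0.6838, 0.0982, 0.0443]
ee_rot: [-3.141, 0.0, 1.546]
wrist_force: [0.1, -0.7, -0.1]
width: 0.0213
finger_force: 30.0
```

Emit:
send_rows(
  rows=[
    [0,0,-1.5,0,0,0],
    [0,0,0,0,0,0],
    [0,0,0,0,0,0],
  ],
)

```text
time: 14.83
tool_pos: [0.6838, 0.0982, 0.0427]
ee_rot: [-3.141, 0.0, 1.546]
wrist_force: [0.6, -0.7, -1.1]
width: 0.0218
finger_force: 30.0
```

Emit:
send_rows(
  rows=[
    [0,0,0,0,0,0],
    [0,0,0,0,0,0],
    [0,0,0,0,0,0],
    [0,0,15,0,0,0],
    [0,0,35,0,0,0],
    [0,0,40,0,0,0],
    [0,0,40,0,0,0],
    [0,0,30,0,0,0],
  ],
  grip=50,
)

```text
time: 15.5
tool_pos: [0.6845, 0.0982, 0.2073]
ee_rot: [3.137, -0.0, 1.546]
wrist_force: [1.0, 0.1, 1.3]
width: 0.0501
finger_force: 0.0
```

```bash
python3 - <<'E'
from h import *
o=sensors.get_obs();print(o['tool_pos'])
im,m=snap('wrist','w7')
cv2.imwrite('pics/v7.png',cv2.resize(im[:320,80:400,::-1],None,fx=1.8,fy=1.8,interpolation=cv2.INTER_CUBIC))
E
```

```text
[0.68450082 0.09818484 0.20732045]
```

View pics/v7.png

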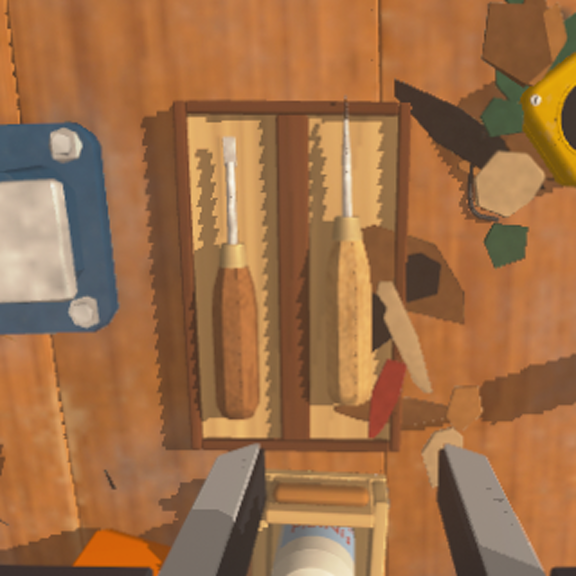

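```bash
python3 - <<'E'
from h import *
_,m=load('w7'); a=lambda x,y:(80+x/1.8,y/1.8)
P=plane(m,[a(347,100),a(350,403),a(230,137),a(239,417)],.0195);Q=plane(m,[a(178,102),a(408,104),a(397,445),a(196,448)],.016)
print(P.round(4),Q.round(4),Q.mean(0),P[:2].mean(0)-Q.mean(0),P[2:].mean(0)-Q.mean(0))
print(plane(load('w4')[1],[(290.2,174.4)],.099),plane(load('w2')[1],[(467.5,73)],.099))
E
```

```text
[[0.6867 0.2175 0.0195]
 [0.6843 0.066  0.0195]
 [0.63   0.2023 0.0195]
 [0.6245 0.0597 0.0195]] [[0.6054 0.2195 0.016 ]
 [0.716  0.2154 0.016 ]
 [0.7094 0.0398 0.016 ]
 [0.5988 0.0409 0.016 ]] [0.65740489 0.12890799 0.016     ] [0.02808675 0.01284053 0.0035    ] [-0.03016254  0.00205647  0.0035    ]
[[ 0.66287505 -0.00949408  0.099     ]] [[ 0.66167769 -0.01059905  0.099     ]]
```

Emit:
send_rows(
  rows=[
    [-28,-25,-5,0,0,0],
    [-28,-25,-8,0,0,0],
    [-28,-25,-8,0,0,0],
    [-28,-25,-8,0,0,0],
    [-28,-25,-8,0,0,0],
    [-28,-26,-10,0,0,0],
    [-28,-26,-10,0,0,0],
    [-27,-26,-10,0,0,0],
  ],
  grip=80,
)

```text
time: 16.22
tool_pos: [0.4593, -0.1057, 0.1355]
ee_rot: [3.141, 0.0, 1.546]
wrist_force: [0.1, -0.7, 1.1]
width: 0.0802
finger_force: 0.0
```

Emit:
send_rows(
  rows=[
    [0,0,0,0,0,0],
    [0,0,0,0,0,0],
    [0,0,0,0,0,0],
  ],
)

```text
time: 16.47
tool_pos: [0.4615, -0.1048, 0.1365]
ee_rot: [3.14, -0.0, 1.545]
wrist_force: [0.3, 0.4, 0.3]
width: 0.0799
finger_force: 0.0
```

Emit:
send_rows(
  rows=[
    [0,0,-35,0,0,0],
    [0,0,-30,0,0,0],
    [0,0,-17,0,0,0],
    [0,0,-9,0,0,0],
    [0,0,0,0,0,0],
    [0,0,0,0,0,0],
  ],
)

```text
time: 16.97
tool_pos: [0.4621, -0.1045, 0.0457]
ee_rot: [3.14, 0.0, 1.547]
wrist_force: [-0.2, 0.2, 0.1]
width: 0.0799
finger_force: 0.0
```

Emit:
send_rows(
  rows=[
    [0,0,0,0,0,0],
    [0,0,0,0,0,0],
    [0,0,0,0,0,0],
    [0,0,0,0,0,0],
    [0,0,0,0,0,0],
    [0,0,0,0,0,0],
    [0,0,0,0,0,0],
    [0,0,0,0,0,0],
  ],
  grip=0,
)

```text
time: 17.63
tool_pos: [0.461, -0.105, 0.0453]
ee_rot: [3.141, 0.0, 1.546]
wrist_force: [0.3, -0.4, 1.5]
width: 0.0426
finger_force: 30.0
```

Emit:
send_rows(
  rows=[
    [0,0,20,0,0,0],
    [0,0,35,0,0,0],
    [0,0,35,0,0,0],
    [0,0,10,0,0,0],
    [15,-20,0,0,0,0.01],
    [24,-33,0,0,0,0.01],
    [24,-33,0,0,0,0.01],
    [24,-33,0,0,0,0.01],
  ],
)

```text
time: 18.3
tool_pos: [0.5484, -0.2249, 0.144]
ee_rot: [-3.141, -0.0, 1.587]
wrist_force: [0.5, -0.2, -0.2]
width: 0.0426
finger_force: 30.0
```

Emit:
send_rows(
  rows=[
    [24,-33,0,0,0,0],
    [24,-33,0,0,0,0],
    [12,-14,0,0,0,0],
    [0,0,0,0,0,0],
    [0,0,0,0,0,0],
    [0,0,0,0,0,0],
  ],
)

```text
time: 18.8
tool_pos: [0.6071, -0.3028, 0.1438]
ee_rot: [-3.14, -0.002, 1.586]
wrist_force: [-0.3, 0.4, -1.0]
width: 0.0428
finger_force: 30.0
```

Emit:
send_rows(
  rows=[
    [1,-1.5,-30,0,0,0],
    [0,0,-30,0,0,0],
    [0,0,-15,0,0,0],
    [0,0,-7,0,0,0],
    [0,0,-4,0,0,0],
    [0,0,-2,0,0,0],
    [0,0,0,0,0,0],
    [0,0,0,0,0,0],
  ],
)

```text
time: 19.47
tool_pos: [0.6097, -0.3056, 0.059]
ee_rot: [3.139, 0.002, 1.586]
wrist_force: [0.6, 0.7, -1.0]
width: 0.0427
finger_force: 30.0
```

Emit:
send_rows(
  rows=[
    [-1,0.5,-2,0,0,0],
    [0,0,-1,0,0,0],
    [0,0,0,0,0,0],
    [0,0,0,0,0,0],
  ],
)

```text
time: 19.8
tool_pos: [0.6081, -0.3051, 0.0545]
ee_rot: [3.141, 0.001, 1.586]
wrist_force: [0.2, 1.2, 0.6]
width: 0.0424
finger_force: 30.0
```

Emit:
send_rows(
  rows=[
    [0,0,0,0,0,0],
    [0,0,0,0,0,0],
    [0,0,0,0,0,0],
    [0,0,20,0,0,0],
    [0,0,40,0,0,0],
    [0,0,40,0,0,0],
    [0,0,30,0,0,0],
    [-15,-5,10,0,0,0],
  ],
  grip=75,
)

```text
time: 20.47
tool_pos: [0.5964, -0.3101, 0.2011]
ee_rot: [3.131, 0.005, 1.588]
wrist_force: [0.7, 0.4, 0.4]
width: 0.0751
finger_force: 0.0
```

Emit:
send_rows(
  rows=[
    [-35,-10,5,0,0,0],
    [-36,-10,5,0,0,0],
    [-36,-10,5,0,0,0],
    [0,0,0,0,0,0],
    [0,0,0,0,0,0],
    [0,0,0,0,0,0],
  ],
)

```text
time: 20.97
tool_pos: [0.4862, -0.3399, 0.2091]
ee_rot: [3.141, -0.0, 1.585]
wrist_force: [0.3, -0.4, 0.2]
width: 0.0752
finger_force: 0.0
```

```bash
python3 - <<'E'
from h import *
o=sensors.get_obs();print(o['tool_pos'],o['ee_rot'])
im,m=snap('wrist','w8')
print(proj(m,[[.4835,-.437,.077],[.4835,-.437,.003],[.6084,-.3044,.061],[.6074,-.2411,.061]]))
cv2.imwrite('pics/v8.png',im[:,:,::-1])
E
```

```text
[ 0.48621566 -0.33988312  0.20908169] [ 3.14054181e+00 -3.10175386e-06  1.58544501e+00]
[[269.82295894 314.98732381]
 [270.58922904 276.5280811 ]
 [424.57630298 162.55268643]
 [432.58291379  81.66584725]]
```

View pics/v8.png

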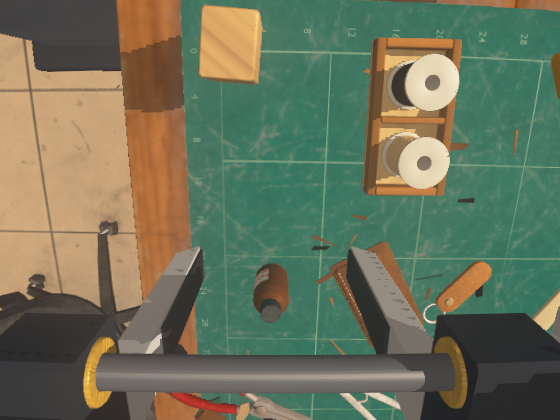

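The picture shows the spool standing in the empty bay at (417,162), and the dye bottle cap at (270,313), within 2 px of my prediction. Picking the dye bottle.

Emit:
send_rows(
  rows=[
    [0,-30,-15,0,0,-0.04],
    [-1,-33,-15,0,0,-0.04],
    [-2,-33,-15,0,0,0],
    [0,0,-35,0,0,0],
    [0,0,-35,0,0,0],
    [0,0,-20,0,0,0],
    [0,0,-12,0,0,0],
    [0,0,0,0,0,0],
  ],
)

```text
time: 21.68
tool_pos: [0.4823, -0.4336, 0.0571]
ee_rot: [-3.136, -0.006, 1.507]
wrist_force: [-0.2, 0.8, -0.3]
width: 0.0751
finger_force: 0.0
```

Emit:
send_rows(
  rows=[
    [0,0,0,0,0,0],
    [0,0,0,0,0,0],
  ],
)

```text
time: 21.85
tool_pos: [0.4845, -0.4366, 0.0641]
ee_rot: [3.139, 0.003, 1.507]
wrist_force: [-0.3, -0.2, 0.9]
width: 0.075
finger_force: 0.0
```

Emit:
send_rows(
  rows=[
    [-1,0,-1,0,0,0],
    [0,0,0,0,0,0],
    [0,0,0,0,0,0],
  ],
)

```text
time: 22.1
tool_pos: [0.4824, -0.4364, 0.0626]
ee_rot: [3.14, 0.002, 1.506]
wrist_force: [0.1, -0.6, 0.3]
width: 0.0748
finger_force: 0.0
```

Emit:
send_rows(
  rows=[
    [0,0,0,0,0,0],
    [0,0,0,0,0,0],
    [0,0,0,0,0,0],
    [0,0,0,0,0,0],
    [0,0,0,0,0,0],
    [0,0,0,0,0,0],
    [0,0,0,0,0,0],
    [0,0,0,0,0,0],
  ],
  grip=0,
)

```text
time: 22.77
tool_pos: [0.4819, -0.4359, 0.0609]
ee_rot: [3.141, 0.0, 1.506]
wrist_force: [0.3, 0.1, -0.1]
width: 0.033
finger_force: 29.8
```

Emit:
send_rows(
  rows=[
    [0,0,20,0,0,0],
    [0,0,35,0,0,0],
    [0,0,35,0,0,0],
    [0,0,10,0,0,0],
    [10,18,0,0,0,0],
    [17,32,0,0,0,0],
    [17,32,0,0,0,0],
    [17,32,0,0,0,0],
  ],
)

```text
time: 23.43
tool_pos: [0.5428, -0.3208, 0.16]
ee_rot: [-3.141, -0.001, 1.504]
wrist_force: [-0.3, -1.2, -0.5]
width: 0.0335
finger_force: 29.8
```

Emit:
send_rows(
  rows=[
    [17,32,0,0,0,0],
    [17,32,0,0,0,0],
    [17,32,0,0,0,0],
    [17,32,0,0,0,0],
    [17,32,0,0,0,0],
    [17,30,0,0,0,0],
    [11,18,0,0,0,0],
    [0,0,0,0,0,0],
  ],
)

```text
time: 24.1
tool_pos: [0.6572, -0.109, 0.1594]
ee_rot: [-3.141, -0.002, 1.512]
wrist_force: [-0.4, -0.6, -1.3]
width: 0.0334
finger_force: 29.8
```

Emit:
send_rows(
  rows=[
    [0,0,0,0,0,0],
    [0,0,0,0,0,0],
    [0,0,0,0,0,0],
  ],
)

```text
time: 24.35
tool_pos: [0.6552, -0.1152, 0.1605]
ee_rot: [-3.141, 0.0, 1.504]
wrist_force: [-0.1, -0.9, 0.5]
width: 0.0331
finger_force: 29.8
```

```bash
python3 - <<'E'
from h import *
o=sensors.get_obs();print(o['tool_pos'],o['ee_rot'])
im,m=snap('wrist','w9')
cv2.imwrite('pics/v9.png',im[:,:,::-1])
h=cv2.cvtColor(im,cv2.COLOR_RGB2HSV)
M=((h[...,0]>100)&(h[...,0]<125)&(h[...,1]>120)&(h[...,2]>60)).astype(np.uint8)
n,l,s,c=cv2.connectedComponentsWithStats(M)
for i in range(1,n):
    if s[i,4]>60: print(s[i],c[i],plane(m,[c[i]],.099))
E
```

```text
[ 0.65519909 -0.11522111  0.16050538] [-3.14080561e+00  3.90820709e-04  1.50410742e+00]
```

View pics/v9.png

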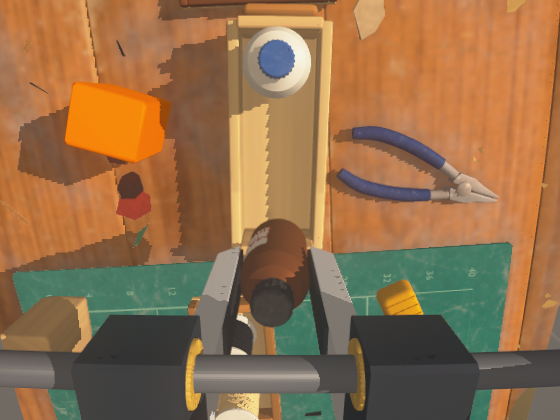

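The crate lane runs straight between the fingers in the image: outer edges x≈229–331 at row 25 and 233–326 at row 235. The white cap is at (276,60), and the dye bottle is held at (276,270).

```bash
python3 - <<'E'
from h import *
_,m=load('w9')
print('out',plane(m,[(229,25),(331,25),(326,235),(233,235)],.041).round(4)[:,:2].tolist())
print('in',plane(m,[(240,30),(321,30),(315,235),(243,235)],.041).round(4)[:,:2].tolist())
print('end',plane(m,[(281,16),(281,26)],.055).round(4)[:,:2].tolist(),plane(m,[(233,244),(238,236)],.055).round(4)[:,:2].tolist())
print('cap',plane(m,[(276,59)],.099))
E
```

```text
out [[0.6332, 0.0179], [0.7016, 0.0134], [0.6935, -0.1363], [0.6216, -0.1314]]
in [[0.6403, 0.0143], [0.6948, 0.0107], [0.685, -0.1357], [0.6293, -0.1319]]
end [[0.668, 0.0183], [0.6676, 0.0124]] [[0.6229, -0.1334], [0.6272, -0.1274]]
cap [[ 0.66271426 -0.01179567  0.099     ]]
```

Emit:
send_rows(
  rows=[
    [3,1,-25,0,0,0],
    [0,0,-30,0,0,0],
    [0,0,-15,0,0,0],
    [0,0,-8,0,0,0],
    [0,0,-5,0,0,0],
    [0,0,-3,0,0,0],
    [0,0,0,0,0,0],
    [0,0,0,0,0,0],
  ],
)

```text
time: 25.07
tool_pos: [0.6596, -0.1134, 0.0765]
ee_rot: [3.139, 0.001, 1.505]
wrist_force: [0.2, 0.3, -0.7]
width: 0.0331
finger_force: 29.8
```

Emit:
send_rows(
  rows=[
    [0,0,0,0,0,0],
    [0,0,0,0,0,0],
  ],
)

```text
time: 25.23
tool_pos: [0.6596, -0.1131, 0.0763]
ee_rot: [3.139, 0.0, 1.506]
wrist_force: [-0.3, 0.8, -1.2]
width: 0.0332
finger_force: 29.8
```

Emit:
send_rows(
  rows=[
    [-1,-1,-3,0,0,0],
    [0,0,-2,0,0,0],
    [0,0,-1.5,0,0,0],
    [0,0,0,0,0,0],
    [0,0,0,0,0,0],
  ],
)

```text
time: 25.65
tool_pos: [0.6578, -0.1139, 0.0688]
ee_rot: [3.141, 0.0, 1.506]
wrist_force: [-1.7, -0.5, 1.8]
width: 0.0329
finger_force: 29.8
```

Emit:
send_rows(
  rows=[
    [0,0,0,0,0,0],
    [0,0,0,0,0,0],
    [0,0,0,0,0,0],
    [0,0,15,0,0,0],
    [0,0,35,0,0,0],
    [0,0,40,0,0,0],
    [0,0,30,0,0,0],
    [0,0,10,0,0,0],
  ],
  grip=65,
)

```text
time: 26.32
tool_pos: [0.6601, -0.1144, 0.2054]
ee_rot: [3.131, 0.002, 1.506]
wrist_force: [0.1, -0.2, 0.8]
width: 0.0651
finger_force: 0.0
```

Emit:
send_rows(
  rows=[
    [0,20,10,0,0,0],
    [0,35,10,0,0,0],
    [0,35,5,0,0,0],
    [0,20,0,0,0,0],
    [0,0,0,0,0,0],
    [0,0,0,0,0,0],
  ],
)

```text
time: 26.82
tool_pos: [0.6575, -0.0029, 0.2221]
ee_rot: [-3.14, 0.001, 1.508]
wrist_force: [0.2, -0.7, -0.7]
width: 0.0646
finger_force: 0.0
```

```bash
python3 - <<'E'
from h import *
_,m=load('v8') if 0 else load('w8')
P=plane(m,[(206,8),(262,14),(257,82),(200,77)],.073);print(P.round(4),P.mean(0))
o=sensors.get_obs();print(o['tool_pos'])
im,m=snap('wrist','w10')
p=proj(m,[.658,-.114,.082])[0];print('pred dye cap',p)
h=cv2.cvtColor(im,cv2.COLOR_RGB2HSV)
for n,M,z in(('dark',(h[...,2]<70),.085),('blue',(h[...,0]>100)&(h[...,0]<125)&(h[...,1]>120),.099)):
    k,l,s,c=cv2.connectedComponentsWithStats(M.astype(np.uint8))
    for i in range(1,k):
        if s[i,4]>120 and c[i][1]<300 and 200<c[i][0]<380: print(n,s[i],c[i],plane(m,[c[i]],z))
E
```

```text
[[ 0.4357 -0.1947  0.073 ]
 [ 0.4753 -0.1984  0.073 ]
 [ 0.472  -0.2449  0.073 ]
 [ 0.43   -0.2418  0.073 ]] [ 0.45324532 -0.21994409  0.073     ]
[ 0.6575287  -0.00293116  0.22208444]
pred dye cap [283.31790156 323.28033711]
dark [330  23  19  28 402] [338.09701493  35.85323383] [[0.71087609 0.12124709 0.085     ]]
```

```bash
python3 - <<'E'
from h import *
im,m=load('w10')
h=cv2.cvtColor(im,cv2.COLOR_RGB2HSV)
def rep(n,M,m,z,box):
    M=M.copy();M[:box[1]]=0;M[box[3]:]=0;M[:,:box[0]]=0;M[:,box[2]:]=0
    k,l,s,c=cv2.connectedComponentsWithStats(M.astype(np.uint8))
    for i in range(1,k):
        if s[i,4]>15: print(n,s[i],c[i].round(1),plane(m,[c[i]],z)[0].round(4))
rep('w10dark',h[...,2]<70,m,.085,(230,250,330,352))
for n in('scene','side'):
    im,m=snap(n,n+'11');h=cv2.cvtColor(im,cv2.COLOR_RGB2HSV);p=proj(m,[[.658,-.114,.085],[.658,-.114,.011],[.6625,-.011,.099]]);print(n,p.round(1).tolist())
    x,y=p[0].astype(int); rep('cap',h[...,2]<75,m,.085,(x-15,y-12,x+15,y+15))
    x,y=p[1].astype(int); rep('body',(h[...,2]<110)&(h[...,1]>90),m,.05,(x-15,y-30,x+15,y+15))
    x,y=p[2].astype(int); rep('blue',(h[...,0]>100)&(h[...,0]<125)&(h[...,1]>110),m,.099,(x-15,y-12,x+15,y+15))
E
```

```text
w10dark [274 310  14  14  78] [279.3 315.2] [ 0.6549 -0.1035  0.085 ]
scene [[309.9, 165.8], [308.6, 190.4], [286.7, 142.0]]
cap [304 166  12  14 122] [309.1 173.6] [ 0.6364 -0.139   0.085 ]
cap [318 170   6   5  19] [320.7 172.1] [ 0.6629 -0.1493  0.085 ]
body [303 166  20  16 158] [310.3 174.8] [ 0.6676 -0.1059  0.05  ]
body [293 195  10  10  55] [296. 201.] [ 0.5769 -0.1695  0.05  ]
body [305 198  18   7  60] [314.  201.8] [ 0.609 -0.195  0.05 ]
blue [284 141   6   6  33] [286.6 143.4] [ 0.6581 -0.0166  0.099 ]
side [[310.2, 173.9], [307.9, 190.0], [287.5, 139.8]]
cap [317 162   8   7  39] [320.6 165. ] [ 0.6933 -0.107   0.085 ]
cap [304 172  15  16 167] [310.3 180.7] [ 0.6474 -0.1295  0.085 ]
body [292 159  30  45 596] [306.5 187.8] [ 0.643  -0.1246  0.05  ]
body [316 162   6   8  25] [318.2 166.6] [ 0.7025 -0.09    0.05  ]
blue [286 139   5   6  27] [287.9 141.6] [ 0.6603 -0.0162  0.099 ]
```

Emit:
send_rows(
  rows=[
    [-25,-27,-6,0,0,0],
    [-26,-27,-6,0,0,0],
    [-26,-27,-8,0,0,0],
    [-26,-27,-10,0,0,0],
    [-26,-27,-10,0,0,0],
    [-26,-27,-10,0,0,0],
    [-26,-27,-10,0,0,0],
    [-24,-27,-10,0,0,0],
  ],
  grip=70,
)

```text
time: 27.63
tool_pos: [0.4505, -0.222, 0.1527]
ee_rot: [-3.141, 0.0, 1.504]
wrist_force: [-0.5, 0.5, -0.5]
width: 0.0699
finger_force: 0.0
```

Emit:
send_rows(
  rows=[
    [0,0,0,0,0,0],
    [0,0,0,0,0,0],
    [0,0,0,0,0,0],
  ],
)

```text
time: 27.88
tool_pos: [0.4529, -0.2206, 0.1536]
ee_rot: [3.141, -0.0, 1.504]
wrist_force: [-0.3, -0.5, -0.5]
width: 0.0697
finger_force: 0.0
```

Emit:
send_rows(
  rows=[
    [0,1,-35,0,0,0],
    [0,0,-30,0,0,0],
    [0,0,-17,0,0,0],
    [0,0,-8,0,0,0],
    [0,0,0,0,0,0],
    [0,0,0,0,0,0],
    [0,0,0,0,0,0],
  ],
)

```text
time: 28.47
tool_pos: [0.4544, -0.2193, 0.0653]
ee_rot: [3.138, 0.002, 1.507]
wrist_force: [-0.1, -0.4, 0.9]
width: 0.07
finger_force: 0.0
```

Emit:
send_rows(
  rows=[
    [0,0,-1,0,0,0],
    [0,0,0,0,0,0],
    [0,0,0,0,0,0],
    [0,0,0,0,0,0],
    [0,0,0,0,0,0],
    [0,0,0,0,0,0],
    [0,0,0,0,0,0],
  ],
  grip=0,
)

```text
time: 29.05
tool_pos: [0.4527, -0.2191, 0.0628]
ee_rot: [-3.141, 0.0, 1.506]
wrist_force: [-2.2, -0.4, 2.3]
width: 0.0417
finger_force: 30.0
```

Emit:
send_rows(
  rows=[
    [0,0,20,0,0,0],
    [0,0,35,0,0,0],
    [0,0,35,0,0,0],
    [0,0,25,0,0,0],
    [0,0,8,0,0,0],
    [20,15,0,0,0,0],
    [30,22,0,0,0,0],
    [30,22,0,0,0,0],
  ],
)

```text
time: 29.72
tool_pos: [0.533, -0.1595, 0.1842]
ee_rot: [-3.141, -0.0, 1.503]
wrist_force: [0.2, -1.1, -0.8]
width: 0.042
finger_force: 30.0
```

Emit:
send_rows(
  rows=[
    [30,22,0,0,0,0],
    [30,22,0,0,0,0],
    [30,22,0,0,0,0],
    [26,20,0,0,0,0],
    [13,10,0,0,0,0],
    [0,0,0,0,0,0],
    [0,0,0,0,0,0],
    [0,0,0,0,0,0],
  ],
)

```text
time: 30.38
tool_pos: [0.6609, -0.0644, 0.1839]
ee_rot: [-3.139, 0.0, 1.505]
wrist_force: [0.1, 0.2, -0.8]
width: 0.0415
finger_force: 30.0
```

```bash
python3 - <<'E'
from h import *
o=sensors.get_obs();print(o['tool_pos'],o['ee_rot'])
im,m=snap('wrist','w12')
h=cv2.cvtColor(im,cv2.COLOR_RGB2HSV);M=((h[...,0]>100)&(h[...,0]<125)&(h[...,1]>100)).astype(np.uint8)
k,l,s,c=cv2.connectedComponentsWithStats(M)
for i in range(1,k):
    if s[i,4]>60 and 200<c[i][0]<380: print(s[i],c[i],plane(m,[c[i]],.099))
E
```

```text
[ 0.66085776 -0.06442218  0.18386975] [-3.13883707e+00  2.82190154e-04  1.50532665e+00]
[260 132  28  29 502] [272.08964143 145.7250996 ] [[ 0.66250579 -0.01009015  0.099     ]]
```

Emit:
send_rows(
  rows=[
    [0.5,0,-30,0,0,0],
    [0,0,-25,0,0,0],
    [0,0,-20,0,0,0],
    [0,0,-10,0,0,0],
    [0,0,-6,0,0,0],
    [0,0,-4,0,0,0],
    [0,0,0,0,0,0],
    [0,0,0,0,0,0],
  ],
)

```text
time: 31.1
tool_pos: [0.6631, -0.0642, 0.092]
ee_rot: [3.139, 0.0, 1.505]
wrist_force: [0.1, -0.3, -0.8]
width: 0.0419
finger_force: 30.0
```

Emit:
send_rows(
  rows=[
    [-0.5,0,-6,0,0,0],
    [0,0,-5,0,0,0],
    [0,0,-4,0,0,0],
    [0,0,-2,0,0,0],
    [0,0,0,0,0,0],
    [0,0,0,0,0,0],
  ],
)

```text
time: 31.6
tool_pos: [0.6617, -0.0638, 0.0731]
ee_rot: [-3.141, -0.0, 1.506]
wrist_force: [0.5, 0.6, -1.2]
width: 0.0421
finger_force: 30.0
```

Emit:
send_rows(
  rows=[
    [0,0,-1.5,0,0,0],
    [0,0,-0.5,0,0,0],
    [0,0,0,0,0,0],
    [0,0,0,0,0,0],
  ],
)

```text
time: 31.93
tool_pos: [0.6619, -0.0639, 0.0715]
ee_rot: [3.141, -0.0, 1.506]
wrist_force: [0.3, 0.6, -0.0]
width: 0.0414
finger_force: 30.0
```

Emit:
send_rows(
  rows=[
    [0,0,0,0,0,0],
    [0,0,0,0,0,0],
    [0,0,0,0,0,0],
    [0,0,15,0,0,0],
    [0,0,35,0,0,0],
    [0,0,40,0,0,0],
    [0,0,40,0,0,0],
    [0,0,20,0,0,0],
  ],
  grip=62,
)

```text
time: 32.6
tool_pos: [0.6634, -0.0642, 0.2284]
ee_rot: [3.132, 0.001, 1.506]
wrist_force: [0.0, 0.1, 0.4]
width: 0.062
finger_force: 0.0
```

Emit:
send_rows(
  rows=[
    [0,20,10,0,0,0],
    [0,30,10,0,0,0],
    [0,0,0,0,0,0],
    [0,0,0,0,0,0],
  ],
)

```text
time: 32.93
tool_pos: [0.6623, -0.0127, 0.2429]
ee_rot: [3.139, 0.0, 1.508]
wrist_force: [0.5, -0.4, 0.1]
width: 0.0623
finger_force: 0.0
```

```bash
python3 - <<'E'
from h import *
o=sensors.get_obs();print(o['tool_pos'])
def rep(n,M,m,z,box,a=15):
    box=np.clip(box,0,560);M=M.copy();M[:box[1]]=0;M[box[3]:]=0;M[:,:box[0]]=0;M[:,box[2]:]=0
    k,l,s,c=cv2.connectedComponentsWithStats(M.astype(np.uint8))
    for i in range(1,k):
        if s[i,4]>a: print(n,s[i],c[i].round(1),plane(m,[c[i]],z)[0].round(4))
for n in('scene','side','wrist'):
    im,m=snap(n,n+'13');h=cv2.cvtColor(im,cv2.COLOR_RGB2HSV);p=proj(m,[[.658,-.114,.085],[.6625,-.011,.099],[.662,-.0645,.081],[.684,-.044-.06,.055]]);print(n,p.round(1).tolist())
    x,y=p[0].astype(int); rep('cap',h[...,2]<75,m,.085,(x-20,y-14,x+20,y+30))
    x,y=p[1].astype(int); rep('blue',(h[...,0]>100)&(h[...,0]<125)&(h[...,1]>110),m,.099,(x-25,y-25,x+25,y+25))
    x,y=p[2].astype(int); w=28 if n!='wrist' else 60
    rep('blocktop',(h[...,0]>8)&(h[...,0]<24)&(h[...,2]>175)&(h[...,1]>60),m,.081,(x-w,y-w,x+w,y+w),40)
E
```

```text
[ 0.66225071 -0.01265033  0.24292755]
scene [[309.9, 165.8], [286.7, 142.0], [298.9, 157.5], [315.2, 170.7]]
cap [304 166  12  15 131] [309.2 173.9] [ 0.6359 -0.14    0.085 ]
cap [317 170  12   5  38] [322.9 171.6] [ 0.6683 -0.1509  0.085 ]
blue [284 141   6   6  33] [286.6 143.4] [ 0.6581 -0.0166  0.099 ]
blocktop [ 279  129   47   42 1047] [306.3 147.7] [ 0.7054 -0.0381  0.081 ]
blocktop [270 142  12   7  47] [275.1 144.9] [0.6469 0.0189 0.081 ]
blocktop [306 174  20  11  66] [317.2 179.8] [ 0.6401 -0.1649  0.081 ]
side [[310.2, 173.9], [287.5, 139.8], [299.5, 159.5], [315.6, 172.8]]
cap [317 161  13   8  66] [323.2 164.3] [ 0.6997 -0.1086  0.085 ]
cap [303 172  15  18 182] [310.  180.9] [ 0.6466 -0.1296  0.085 ]
cap [322 176   8   5  34] [326.  177.8] [ 0.6828 -0.1428  0.085 ]
cap [290 193   3  10  20] [290.6 198. ] [ 0.5835 -0.143   0.085 ]
blue [286 139   5   6  26] [288.  141.5] [ 0.6606 -0.016   0.099 ]
blocktop [290 142  21  27 271] [299.4 157.5] [ 0.6651 -0.0595  0.081 ]
wrist [[277.9, 303.4], [275.6, 200.4], [278.8, 252.4], [303.0, 277.4]]
cap [269 290  14  13  74] [274.4 294. ] [ 0.6554 -0.104   0.085 ]
blue [281 190   7  12  19] [284.7 194.2] [ 0.6702 -0.0063  0.099 ]
blocktop [273 192  28  22  56] [289.8 206.1] [ 0.6742 -0.0217  0.081 ]
blocktop [ 282  192   36  120 1201] [309.1 258.4] [ 0.689  -0.0722  0.081 ]
blocktop [317 193  17  18 163] [323.4 201.2] [ 0.7035 -0.0193  0.081 ]
blocktop [ 252  212   51   62 2301] [279.3 248.2] [ 0.6627 -0.0604  0.081 ]
blocktop [317 222  11  16  85] [320.8 230.7] [ 0.7005 -0.0462  0.081 ]
blocktop [321 261   6  12  45] [323.5 267. ] [ 0.7019 -0.0816  0.081 ]
blocktop [329 268   6  18  65] [331.8 277.8] [ 0.7093 -0.093   0.081 ]
blocktop [251 308  26   4  91] [262.  309.6] [ 0.6424 -0.1221  0.081 ]
```

```bash
python3 - <<'E'
from h import *
def cap(f,box,z,t):
    im,m=load(f);h=cv2.cvtColor(im,cv2.COLOR_RGB2HSV);M=np.zeros(im.shape[:2],np.uint8);x0,y0,x1,y1=box;M[y0:y1,x0:x1]=(h[y0:y1,x0:x1,2]<t)
    k,l,s,c=cv2.connectedComponentsWithStats(M);i=1+s[1:,4].argmax();print(f,s[i],c[i].round(1),plane(m,[c[i]],z)[0].round(4))
cap('w9',(245,275,297,330),.1765,70);cap('wrist13',(255,275,300,340),.085,70);cap('w12',(240,180,310,340),.085,70)
im,m=load('wrist13');h=cv2.cvtColor(im,cv2.COLOR_RGB2HSV)
for y in range(270,345,6): print(y,h[y,252:304:4,2].tolist())
_,ms=load('scene13');_,md=load('side13');_,mw=load('wrist13')
print('block',tri([md,mw],[(299.4,157.5),(279.3,248.2)]).round(4))
E
```

```text
w9 [250 279  44  45 867] [273.2 295.9] [ 0.6549 -0.1101  0.1765]
wrist13 [270 290   9  12  43] [273.5 293.9] [ 0.6546 -0.1038  0.085 ]Traceback (most recent call last):
  File "<stdin>", line 5, in <module>
  File "<stdin>", line 4, in cap
ValueError: attempt to get argmax of an empty sequence
```

Emit:
send_rows(
  rows=[
    [0,-35,5,0,0,0],
    [0,-40,5,0,0,0],
    [0,-40,0,0,0,0],
    [0,-40,0,0,0,0],
    [0,0,0,0,0,0],
    [0,0,0,0,0,0],
    [0,0,0,0,0,0],
  ],
)

```text
time: 33.67
tool_pos: [0.6614, -0.1695, 0.2504]
ee_rot: [-3.14, -0.001, 1.504]
wrist_force: [1.3, -0.6, 0.0]
width: 0.0619
finger_force: 0.0
```

```bash
python3 - <<'E'
from h import *
im,m=snap('wrist','w14');h=cv2.cvtColor(im,cv2.COLOR_RGB2HSV)
for X in([.658,-.111,.085],[.658,-.111,.011],[.662,-.064,.081],[.6625,-.011,.099],[.684,-.3,.1]): print(X,proj(m,X)[0].round(1))
x,y=proj(m,[.658,-.111,.085])[0].astype(int)
print(x,y)
for r in range(y-34,y+35,4): print(r,h[r,x-32:x+33:4,2].tolist())
E
```

```text
[0.658, -0.111, 0.085] [266.3 130.1]
[0.658, -0.111, 0.011] [267.9 124.7]
[0.662, -0.064, 0.081] [267.1  71.3]
[0.6625, -0.011, 0.099] [262.2  -5. ]
[0.684, -0.3, 0.1] [308.1 333.8]
266 130
96 [148, 116, 146, 227, 224, 229, 228, 227, 222, 217, 228, 232, 230, 225, 216, 164, 207]
100 [147, 117, 148, 206, 207, 200, 202, 205, 202, 198, 188, 195, 205, 206, 189, 165, 209]
104 [147, 117, 148, 145, 146, 146, 153, 169, 170, 171, 169, 167, 164, 163, 161, 165, 211]
108 [146, 119, 147, 145, 146, 147, 152, 168, 170, 171, 169, 166, 164, 163, 162, 165, 214]
112 [146, 119, 147, 144, 145, 147, 199, 168, 161, 159, 162, 168, 164, 162, 161, 157, 216]
116 [155, 119, 147, 169, 222, 217, 205, 95, 110, 120, 127, 127, 161, 163, 162, 157, 223]
120 [187, 220, 223, 215, 145, 125, 87, 113, 123, 133, 139, 139, 138, 163, 162, 157, 227]
124 [231, 118, 148, 145, 145, 86, 105, 102, 86, 91, 132, 147, 144, 156, 162, 148, 228]
128 [156, 119, 148, 144, 123, 85, 85, 101, 103, 105, 104, 147, 150, 145, 162, 149, 229]
132 [156, 120, 148, 144, 105, 86, 77, 103, 106, 104, 107, 117, 149, 139, 162, 143, 230]
136 [156, 120, 147, 145, 122, 84, 80, 104, 105, 104, 106, 107, 141, 136, 162, 143, 230]
140 [155, 121, 147, 145, 144, 81, 82, 108, 109, 104, 106, 131, 130, 152, 161, 143, 230]
144 [155, 121, 147, 145, 145, 113, 82, 82, 86, 93, 111, 122, 119, 163, 161, 137, 229]
148 [154, 123, 148, 145, 144, 146, 121, 80, 91, 100, 97, 113, 163, 162, 161, 137, 230]
152 [154, 125, 122, 121, 122, 132, 163, 160, 145, 142, 130, 130, 135, 134, 133, 127, 230]
156 [155, 144, 151, 150, 166, 167, 166, 166, 166, 166, 168, 170, 172, 172, 173, 180, 229]
160 [154, 215, 229, 229, 230, 230, 230, 231, 231, 231, 231, 232, 232, 232, 233, 236, 230]
164 [118, 170, 194, 196, 198, 200, 204, 206, 209, 208, 210, 213, 213, 215, 216, 227, 175]
```

The overhead view shows the dye bottle's cap and body are concentric at (268,132), so it stands upright. Floor is visible between it and the block. Handing in.

```bash
python3 -c "
from h import *
print(ticket.close_job())"
```

```text
the job is handed in; nothing more can be done
None
```

The job is handed in; no verdict came back. By my last camera measurements every item is in its carrier and inside tolerance: beveler in the tool tray's left lane and awl in its right (12.8 mm off mid-length, limit 20), spool in the empty bay, and the block standing in the crate between the dye and white bottles.

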